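# Park the cleaned objectives in the rack by length

### The arm

A 7-joint arm with a two-finger parallel gripper is mounted at the origin on a cart in front of the work surface, level with it; the furniture and walls round the work are solid. World frame = base frame: x ahead of the robot, y to its left, z up, the work surface at z = 0. Lengths are in m, angles in rad, forces in N, time in s.
With the tool pointing down it reaches from about 0.35 to 0.9 m from the base axis. Payload 8.1 kg.
Tool frame: the origin (TCP) lies midway between the tips of the shut fingers; the grasp point (between the pads) lies 19 mm behind it; z points along the fingers, y is the line along which they close (so a half turn about z gives the same grasp; the last joint's range is limited). The gripper opens to 92 mm and grips with 3 to 60 N. Pads are 19 mm wide; open, the fingers measure 130 mm over their backs; the gripper's body (75 mm by 190 mm) begins 47 mm behind the grasp point.
Start: joints at [1.21, 0.434, 0.025, 1.573, -0.012, 1.134, -0.075], TCP at [0.159, -0.604, 0.227] pointing down, gripper open.
Joint ranges: [-2.62, 2.62], [-0.44, 2.09], [-1.27, 1.32], [0.08, 2.57], [-1.32, 4.46], [0.12, 2], [-2.74, 2.74]. Speed limits (rad/s): [2.22, 2.22, 3.01, 3.01, 3.14, 3.14, 3.14].

### API

Orientations are given as a rotation vector (axis times angle).
In Python, from cell import observe, get_image, camera_model, sign_off, recognise, silhouettes gives the robot as it stands.
- The arm moves only by the tool apply_moves, never from a script. Its argument "motion" is a list of rows, each an object of numbers: "x", "y", "z": the shift along the world's x, y, z in cm; "yaw": the turn about the world's z in degrees; "hand": the opening, from -1 (shut) to 1 (fully open), so that 0 is half open. In form: [{"x": .., "y": .., "z": .., "yaw": .., "hand": ..}, ...]. A call has 1 to 10 rows; each row is the pose to reach, as a shift and turn from the pose commanded when the call began; what a row does not reach only later rows make up. A row lasts 1/8 s, in which the tool goes at most 62.5 mm and 10.7 degrees, less where a joint would pass 70% of its speed; a pose out of reach is approached as far as the arm can. A call with a gripper value outside its range is refused whole. The fingers move at their own pace and stop on an object; "newtons" is the grip in N (left out, the last holds). Time passes only in rows, so rows that repeat a pose let the fingers close. It gives the time, the measured TCP pose, the force, the opening and the grip force at its end, in the units of the state.
- observe(): the state, without advancing time (a new reading comes with each control period).
- get_image(name): name is "scene" or "side" or "wrist"; returns the picture (384x512x3 uint8, blue, green, red); there is no depth.
- camera_model(name): a dict with "camera_matrix" (3x3 intrinsics, pixels), "k1" (the pictures are not rectified: a ray, as slopes to the right and down, at radius r is drawn at 1 + k1 r^2 times it, then the intrinsics apply), "T" (4x4, takes a point from camera to world coordinates). Camera axes: x right, y up, looking along -z (the intrinsics and any distortion apply to the point x, -y, -z); pixel columns grow to the right and rows downward; lengths in m; the calibration is good to about 2 mm. A picture is of the moment at which its call begins: read the wrist's pose just before it. camera_model takes no time and is no camera call; for the wrist camera it gives the pose at the moment of the call.
- sign_off(): hands the job in; it is judged then, once.
Trained networks look in the newest picture that a camera, given by its name, has taken for a name from the list of things; names that differ only in an ending like _2 or _b are one class to them, and where a whole thing is asked for, a point or a joint stands for the part that bears it (a point fixed in the world has none). Each returns a list of dicts, best first, with "p" (0 to 1); they miss things now and then, are a little off and sometimes report something else, mostly with a low value. They report only what shows in the picture. A call takes as long as a camera call.
- recognise(query, camera): "rect" ([left, top, right, bottom] in pixels, round what is visible of it).
- silhouettes(query, camera): "mask" (384x512 bool, what is visible of it) and "rect" ([left, top, right, bottom] in pixels, round what is visible of it).
The state is a dict: "clock": time; "joints": joint angles; "dq": joint speeds; "joint_efforts": joint torques, N m; "position": TCP position; "ee_rot": TCP orientation; "force": force on the tool from outside, world axes, zero at the start; "ft_torque": the same for the moment, N m; "width": opening from 0.0 (shut) to 1.0 (fully open); "gripper_force": force on a finger pad.
Only numpy, scipy, OpenCV 4.12 (cv2) and the standard library are available. Lean on these libraries where they do the work, as an engineer would, in place of code of your own. Each camera call takes 0.05 s, during which the arm holds its last target. There are 200 camera calls.

### The job

The four microscope objectives on the bench paper have been cleaned. Line them up in the rack in order of length, the shortest in the seat next to the red end and the longest at the white end, one to a seat, each standing upright right down on the floor of its seat and let go. They are delicate: set them down without dropping them or tipping them over.

Things in the scene. Friction and masses are not known exactly. Their poses are not given: they have to be found in the camera images.
- objective_red_mid (a point): Loose microscope objective, satin metal, with a red ring at the top of its barrel; 44 mm long in all, about 140 g, widest nose (20 mm across the tip). It stands upright on its flat mount, nose up. Barrel 29.5 mm in diameter from the foot up to 35 mm, the last 9 mm being the narrower nose (22 mm). The point is its centre, on its axis, half-way up; z points along the axis to the nose. Round, so its yaw does not matter.
- objective_yellow_mid (a point): Loose microscope objective, satin metal, with a yellow ring at the top of its barrel; 52 mm long in all, about 140 g, nose 17 mm across the tip. It stands upright on its flat mount, nose up. Barrel 29.5 mm in diameter from the foot up to 43 mm, the last 9 mm being the narrower nose (22 mm). The point is its centre, on its axis, half-way up; z points along the axis to the nose. Round, so its yaw does not matter.
- objective_blue_mid (a point): Loose microscope objective, satin metal, with a blue ring at the top of its barrel; 60 mm long in all, about 140 g, nose 13 mm across the tip. It stands upright on its flat mount, nose up. Barrel 29.5 mm in diameter from the foot up to 51 mm, the last 9 mm being the narrower nose (22 mm). The point is its centre, on its axis, half-way up; z points along the axis to the nose. Round, so its yaw does not matter.
- objective_green_mid (a point): Loose microscope objective, satin metal, with a green ring at the top of its barrel; 68 mm long in all, about 140 g, narrowest nose (10 mm across the tip). It stands upright on its flat mount, nose up. Barrel 29.5 mm in diameter from the foot up to 59 mm, the last 9 mm being the narrower nose (22 mm). The point is its centre, on its axis, half-way up; z points along the axis to the nose. Round, so its yaw does not matter.
- seat_1_floor (a point): Black round cup, fixed, an end seat of the row of four on the aluminium rail (seats 1, 2, 3, 4 follow one another at 58 mm, in a straight line). Mouth 46 mm wide at the rim, tapering to 34.5 mm at the floor, 10 mm deep. The point is the centre of its floor, on which an objective's foot comes to stand; the rim is 10 mm higher. The frame's y axis runs along the row, z is up.
- seat_2_floor (a point): Black round cup, fixed, an inner seat, between seats 1 and 3 of the row of four on the aluminium rail (seats 1, 2, 3, 4 follow one another at 58 mm, in a straight line). Mouth 46 mm wide at the rim, tapering to 34.5 mm at the floor, 10 mm deep. The point is the centre of its floor, on which an objective's foot comes to stand; the rim is 10 mm higher. The frame's y axis runs along the row, z is up.
- seat_3_floor (a point): Black round cup, fixed, an inner seat, between seats 2 and 4 of the row of four on the aluminium rail (seats 1, 2, 3, 4 follow one another at 58 mm, in a straight line). Mouth 46 mm wide at the rim, tapering to 34.5 mm at the floor, 10 mm deep. The point is the centre of its floor, on which an objective's foot comes to stand; the rim is 10 mm higher. The frame's y axis runs along the row, z is up.
- seat_4_floor (a point): Black round cup, fixed, an end seat of the row of four on the aluminium rail (seats 1, 2, 3, 4 follow one another at 58 mm, in a straight line). Mouth 46 mm wide at the rim, tapering to 34.5 mm at the floor, 10 mm deep. The point is the centre of its floor, on which an objective's foot comes to stand; the rim is 10 mm higher. The frame's y axis runs along the row, z is up.
- red_end: Red end piece of the rail, 60 x 15 x 12 mm, fixed; origin at the centre of its underside. It marks the low-power end of the row: it lies 47 mm beyond the centre of the end seat next to it, which is seat 1 or seat 4 (the rack may stand either way round). The other end of the rail has a like piece in white.
- covered_microscope: Obstacle: solid stereo microscope on a white base that stands to the left of the work, 0.37 m tall; it never moves. It fills x from 0.47 to 0.77 and y from -0.02 to 0.18: pass in front of it (nearer the robot), not through it. Origin under the middle of its base. Behind the work the clamp of a retort stand juts to x = 0.65 at height 0.40, y about -0.15.

How it is judged:
By the outcome, as a careful person would: the job done as asked, in the order asked, and still so for the second after the job is handed in, with the robot touching nothing.
It also fails if it takes over 99 s, if anything falls off the work surface, if the arm or the gripper's body presses on something with over 40 N, if the wrist force passes 120 N, or if a joint passes its speed limit or range.

## Working session

There is one attempt and no reset: what is moved stays moved. The work goes in short steps, Python scripts to look and compute and a tool call to move; the robot and the scene stay as the last step left them, time stands still between calls to the robot, and variables do not carry over. Pictures are saved under pics/ and viewed, at most 14 in all, crops included, and the job is handed in when it is done.

Besides the shell and the picture viewer there is one more tool, called after "Request:" by a JSON object that holds its "name" and its "arguments", one argument or row to a line. apply_moves: Moves the arm, as the interface text tells. Its arguments: {"type":"object","properties":{"motion":{"type":"array","items":{"type":"object","properties":{"x":{"type":"number"},"y":{"type":"number"},"z":{"type":"number"},"yaw":{"type":"number"},"hand":{"type":"number"}}}},"newtons":{"type":"number"}},"required":["motion"]}

```bash
mkdir -p pics
cat > h.py <<'E'
import numpy as np, cv2
from cell import *
def ray(name,u,v,m=None):
    m=m or camera_model(name);K=np.array(m["camera_matrix"]);k=m["k1"];T=np.array(m["T"])
    d=np.array([(u-K[0,2])/K[0,0],(v-K[1,2])/K[1,1]]);s=d.copy()
    for _ in range(20): s=d/(1+k*(s@s))
    return T[:3,3],T[:3,:3]@np.array([s[0],-s[1],-1])
def onz(name,u,v,z,m=None):
    o,d=ray(name,u,v,m);return o+d*(z-o[2])/d[2]
def proj(name,P,m=None):
    m=m or camera_model(name);K=np.array(m["camera_matrix"]);T=np.array(m["T"])
    p=T[:3,:3].T@(np.array(P)-T[:3,3]);s=np.array([p[0]/-p[2],-p[1]/-p[2]]);s=s*(1+m["k1"]*(s@s))
    return K[:2,:2]@s+K[:2,2]
E
python3 - <<'E'
from h import *
ims=[]
for n in("scene","side"):
    im=get_image(n);cv2.imwrite(f"pics/{n}0.png",im)
    print(n,np.round(camera_model(n)["T"],3).tolist(),camera_model(n)["k1"])
    for q in("red","yellow","blue","green"):
        print(q,[(np.round(r["rect"]).tolist(),round(r["p"],2)) for r in recognise(f"objective_{q}_mid",n)[:3]])
    for q in ("red_end","seat_1_floor"):
        print(q,[(np.round(r["rect"]).tolist(),round(r["p"],2)) for r in recognise(q,n)[:5]])
print({k:np.round(v,3) for k,v in observe().items()})
E
```

```text
scene [[0.853, 0.242, -0.463, -0.049], [-0.522, 0.427, -0.738, -1.065], [0.019, 0.871, 0.491, 0.659], [0.0, 0.0, 0.0, 1.0]] -0.1858463232102386
red []
yellow [([232.0, 208.0, 238.0, 222.0], 0.74)]
blue [([275.0, 246.0, 291.0, 269.0], 0.76)]
green [([221.0, 186.0, 223.0, 195.0], 0.47)]
red_end [([321.0, 237.0, 339.0, 249.0], 0.71)]
seat_1_floor []
side [[-0.537, 0.542, -0.646, -0.023], [-0.843, -0.342, 0.415, 0.192], [0.004, 0.768, 0.641, 0.607], [0.0, 0.0, 0.0, 1.0]] -0.003532574005131202
red [([319.0, 197.0, 332.0, 215.0], 0.47)]
yellow [([288.0, 211.0, 300.0, 232.0], 0.76)]
blue [([348.0, 172.0, 362.0, 200.0], 0.76), ([252.0, 195.0, 271.0, 211.0], 0.58)]
green [([244.0, 221.0, 257.0, 242.0], 0.87), ([264.0, 184.0, 287.0, 199.0], 0.58)]
red_end [([251.0, 192.0, 273.0, 212.0], 0.4)]
seat_1_floor [([296.0, 163.0, 311.0, 181.0], 0.74)]
{'clock': np.float64(0.7), 'joints': array([ 1.21 ,  0.434,  0.025,  1.573, -0.012,  1.134, -0.075]), 'dq': array([-0.   ,  0.002,  0.001,  0.001, -0.001,  0.002, -0.   ]), 'joint_efforts': array([-1.0000e-03, -6.6749e+01,  9.8400e-01, -3.1476e+01, -6.1000e-02,
        3.3000e-02,  0.0000e+00]), 'position': array([ 0.159, -0.604,  0.227]), 'ee_rot': array([-3.116, -0.404, -0.   ]), 'force': array([ 0.104, -0.546, -0.712]), 'ft_torque': array([-0.056, -0.03 , -0.01 ]), 'gripper_force': np.float64(0.0), 'width': np.float64(0.997)}
```

View pics/scene0.png

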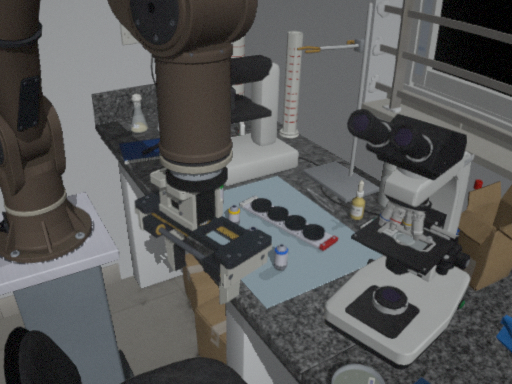

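View pics/side0.png

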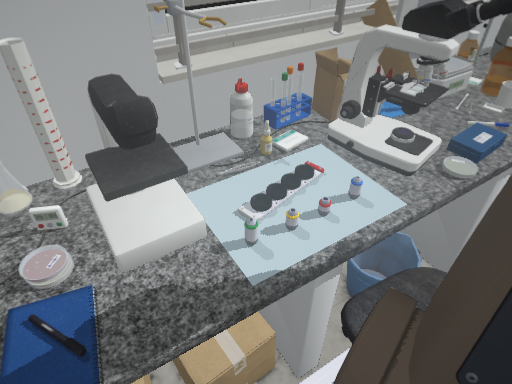

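Side view: the red end is at (315,167) and the white end at (247,212). The objectives are green (251,231), yellow (292,217), red (325,205) and blue (355,186).

Run:
```python
from h import *
L=dict(red=44,yellow=52,blue=60,green=68)
R=dict(red=[319,197,332,215],yellow=[288,211,300,232],blue=[348,172,362,200],green=[244,221,257,242])
for q in R:
    l,t,r,b=R[q]; print(q,np.round(onz("side",(l+r)/2,(t+b)/2,L[q]/2000),3))
for n in("side","scene"):
    im=cv2.imread(f"pics/{n}0.png");g=im.max(2)
    m=(g<60).astype(np.uint8);c,l,s,ce=cv2.connectedComponentsWithStats(m)
    for i in range(1,c):
        u,v=ce[i]
        ok=(235<u<325 and 160<v<220) if n=="side" else (245<u<335 and 195<v<245)
        if ok and s[i,4]>60: print(n,ce[i].round(1),s[i,4],np.round(onz(n,u,v,.015),3),np.round(onz(n,u,v,.025),3))
print("redend",np.round(onz("side",315,167,.02),3),np.round(onz("scene",329,243,.02),3),"white",np.round(onz("side",247,212,.02),3))
cv2.imwrite("pics/z.png",cv2.resize(cv2.imread("pics/side0.png")[150:270,220:390],None,fx=4.5,fy=4.5,interpolation=3))
```

```text
red [ 0.432 -0.299  0.022]
yellow [ 0.427 -0.199  0.026]
blue [ 0.443 -0.406  0.03 ]
green [ 0.446 -0.095  0.034]
scene [288.1 218.9] 945 [ 0.559 -0.265  0.015] [ 0.549 -0.278  0.025]
redend [ 0.572 -0.382  0.02 ] [ 0.577 -0.404  0.02 ] white [ 0.517 -0.128  0.02 ]
```

View pics/z.png

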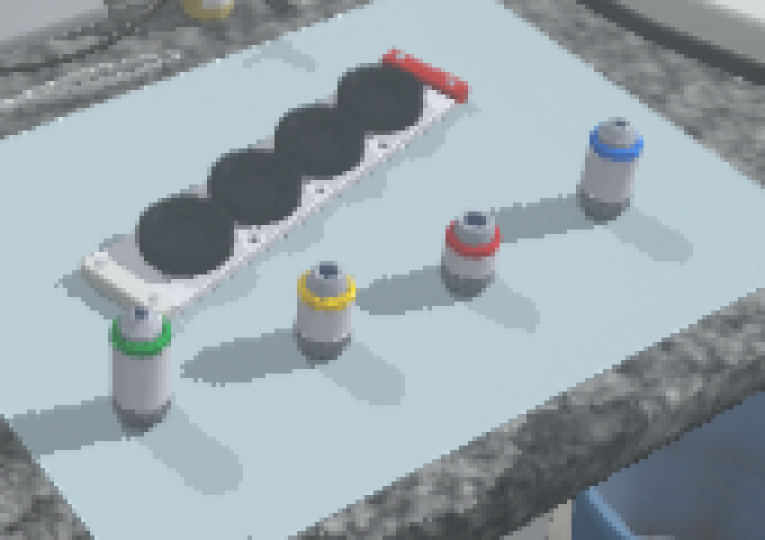

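The four objectives stand in a row in front of the rack, and the red end is at the -y end. I'll move above the work with the fingers turned across the row, then look with the wrist camera.

Request:
{"name": "apply_moves", "arguments": {
  "motion": [
    {"x": 5,"y": 5,"z": 3,"yaw": 10},
    {"x": 10,"y": 11,"z": 5,"yaw": 20},
    {"x": 14,"y": 17,"z": 6,"yaw": 30},
    {"x": 17,"y": 23,"z": 7,"yaw": 40},
    {"x": 19,"y": 28,"z": 7,"yaw": 50},
    {"x": 21,"y": 32,"z": 7,"yaw": 60},
    {"x": 22,"y": 34,"z": 7,"yaw": 70},
    {"x": 23,"y": 35,"z": 7,"yaw": 80},
    {"x": 23,"y": 35,"z": 7,"yaw": 87},
    {"x": 23,"y": 35,"z": 7,"yaw": 87}
  ]
}}

```text
schema error: expected keys x, y, z, yaw, hand
```

Run:
```python
from h import *
s=observe();print({k:np.round(s[k],3).tolist() for k in("clock","joints","position","ee_rot")})
m=camera_model("wrist");im=get_image("wrist");cv2.imwrite("pics/w1.png",im);print(np.round(m["T"],3).tolist())
H=dict(red=44,yellow=52,blue=60,green=68)
for q in H:
    for r in recognise(f"objective_{q}_mid","wrist")[:2]:
        l,t,R,b=r["rect"];print(q,np.round(r["rect"]),round(r["p"],2),np.round(onz("wrist",(l+R)/2,(t+b)/2,H[q]/2000,m),3))
for r in recognise("seat_1_floor","wrist"):
    l,t,R,b=r["rect"];print("seat",np.round(r["rect"]),round(r["p"],2),np.round(onz("wrist",(l+R)/2,(t+b)/2,.018,m),3))
```

```text
{'clock': 0.7, 'joints': [1.21, 0.434, 0.025, 1.573, -0.012, 1.134, -0.075], 'position': [0.159, -0.604, 0.227], 'ee_rot': [-3.116, -0.404, -0.0]}
[[0.253, 0.926, 0.28, 0.236], [-0.967, 0.242, 0.074, -0.584], [0.0, -0.289, 0.957, 0.385], [0.0, 0.0, 0.0, 1.0]]
```

View pics/w1.png

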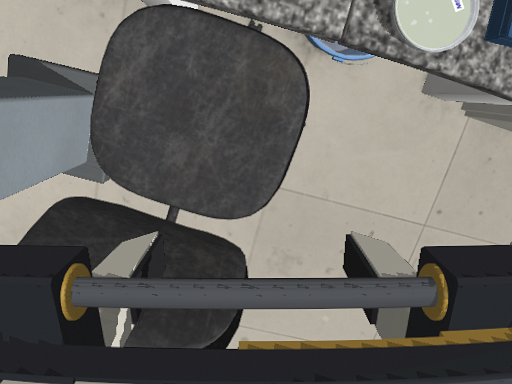

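The move was refused because every key is needed; the wrist picture shows only the floor and the fingers at the start pose. I'll repeat the move with all keys.

Request:
{"name": "apply_moves", "arguments": {
  "motion": [
    {"x": 5,"y": 5,"z": 3,"yaw": 10,"hand": 1},
    {"x": 10,"y": 11,"z": 5,"yaw": 20,"hand": 1},
    {"x": 14,"y": 17,"z": 6,"yaw": 30,"hand": 1},
    {"x": 17,"y": 23,"z": 7,"yaw": 40,"hand": 1},
    {"x": 19,"y": 28,"z": 7,"yaw": 50,"hand": 1},
    {"x": 21,"y": 32,"z": 7,"yaw": 60,"hand": 1},
    {"x": 22,"y": 34,"z": 7,"yaw": 70,"hand": 1},
    {"x": 23,"y": 35,"z": 7,"yaw": 80,"hand": 1},
    {"x": 23,"y": 35,"z": 7,"yaw": 87,"hand": 1},
    {"x": 23,"y": 35,"z": 7,"yaw": 87,"hand": 1}
  ]
}}

```text
clock: 2.25
position: [0.3893, -0.2543, 0.2968]
ee_rot: [1.983, 2.437, -0.0]
force: [1.6, -0.4, 0.4]
width: 0.999
gripper_force: 0.0
```

```bash
cat > look.py <<'E'
from h import *
import sys
s=observe();print({k:np.round(s[k],3).tolist() for k in("clock","joints","position","ee_rot")})
m=camera_model("wrist");im=get_image("wrist");cv2.imwrite(f"pics/{sys.argv[1]}.png",im);print(np.round(m["T"],3).tolist())
H=dict(red=44,yellow=52,blue=60,green=68)
for q in H:
    for r in recognise(f"objective_{q}_mid","wrist")[:2]:
        l,t,R,b=r["rect"];print(q,np.round(r["rect"]),round(r["p"],2),np.round(onz("wrist",(l+R)/2,(t+b)/2,H[q]/2000,m),3))
for r in recognise("seat_1_floor","wrist"):
    l,t,R,b=r["rect"];print("seat",np.round(r["rect"]),round(r["p"],2),np.round(onz("wrist",(l+R)/2,(t+b)/2,.018,m),3))
E
python3 look.py w2
```

```text
{'clock': 2.25, 'joints': [0.844, 0.149, -0.431, 1.807, 0.067, 1.199, 0.598], 'position': [0.389, -0.254, 0.297], 'ee_rot': [1.983, 2.437, -0.0]}
[[0.979, -0.194, -0.057, 0.374], [0.202, 0.938, 0.283, -0.178], [-0.001, -0.289, 0.957, 0.455], [0.0, 0.0, 0.0, 1.0]]
red [268. 180. 291. 204.] 0.78 [ 0.433 -0.296  0.022]
yellow [289. 104. 319. 133.] 0.9 [ 0.441 -0.197  0.026]
yellow [315.  18. 350.  49.] 0.3 [ 0.451 -0.094  0.026]
blue [261. 250. 281. 276.] 0.69 [ 0.443 -0.397  0.03 ]
green [313.  20. 350.  47.] 0.72 [ 0.448 -0.095  0.034]
seat [313.  18. 351.  46.] 0.67 [ 0.451 -0.091  0.018]
seat [359. 225. 392. 244.] 0.53 [ 0.579 -0.33   0.018]
```

View pics/w2.png

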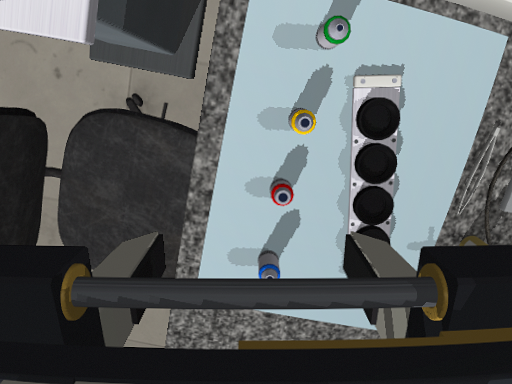

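The wrist view shows green (339,29), yellow (303,121), red (282,194) and blue (269,270, partly hidden). Three cups are at (377,118), (375,162) and (372,205), and the white end is at the top.

```bash
cat > seats.py <<'E'
from h import *
m=camera_model("wrist")
def dark(im,box,th=70):
    out=[];x0,y0,x1,y1=box
    g=(im[y0:y1,x0:x1].max(2)<th).astype(np.uint8)
    g=cv2.morphologyEx(g,cv2.MORPH_OPEN,cv2.getStructuringElement(2,(9,9)))
    for c in cv2.findContours(g,0,1)[0]:
        if cv2.contourArea(c)>100:
            e=cv2.fitEllipse(c);out.append((e[0][0]+x0,e[0][1]+y0,e[1][0],e[1][1]))
    return out
if __name__=="__main__":
    im=cv2.imread("pics/w2.png")
    P=dark(im,(345,85,410,232));print(np.round(P,1))
    for z in(.010,.015,.020,.025,.03):
        Q=np.array([onz("wrist",p[0],p[1],z,m) for p in P if min(p[2:])>34]);print(z,Q[:,:2].round(4).tolist(),np.linalg.norm(np.diff(Q,axis=0),axis=1).round(4), [proj("side",q).round(1).tolist() for q in Q])
E
python3 seats.py
```

```text
[[372.3 207.4  38.   45.7]
 [375.4 162.9  39.8  41.3]
 [377.6 118.2  41.3  43.2]]
0.01 [[0.5654, -0.2954], [0.5508, -0.2344], [0.5365, -0.1774]] [0.0627 0.0588] [[290.9, 181.4], [275.3, 192.2], [259.8, 203.1]]
0.015 [[0.5632, -0.2941], [0.5488, -0.2337], [0.5347, -0.1774]] [0.062  0.0581] [[291.2, 180.5], [275.6, 191.2], [260.2, 202.0]]
0.02 [[0.5611, -0.2927], [0.5468, -0.2331], [0.5329, -0.1774]] [0.0613 0.0574] [[291.4, 179.6], [276.0, 190.2], [260.7, 200.9]]
0.025 [[0.5589, -0.2914], [0.5448, -0.2325], [0.531, -0.1774]] [0.0606 0.0568] [[291.6, 178.7], [276.3, 189.2], [261.1, 199.8]]
0.03 [[0.5568, -0.2901], [0.5429, -0.2318], [0.5292, -0.1774]] [0.0599 0.0561] [[291.8, 177.8], [276.6, 188.2], [261.5, 198.7]]
```

Request:
{"name": "apply_moves", "arguments": {
  "motion": [
    {"x": 5,"y": -2,"z": -1,"yaw": 1,"hand": 1},
    {"x": 10,"y": -4,"z": -2,"yaw": 2,"hand": 1},
    {"x": 14,"y": -5,"z": -2,"yaw": 2,"hand": 1},
    {"x": 14,"y": -5,"z": -2,"yaw": 2,"hand": 1},
    {"x": 14,"y": -5,"z": -2,"yaw": 2,"hand": 1}
  ]
}}

```text
clock: 3.18
position: [0.5288, -0.3042, 0.2764]
ee_rot: [-1.939, -2.47, 0.0]
force: [-0.6, 0.1, -0.0]
width: 1.002
gripper_force: 0.0
```

```bash
python3 look.py w3
python3 - <<'E'
from h import *
from seats import dark
im=cv2.imread("pics/w3.png");m=camera_model("wrist")
P=dark(im,(120,60,400,250));print(np.round(P,1))
for z in(.010,.015,.020):
    Q=np.array([onz("wrist",p[0],p[1],z,m) for p in P]);print(z,Q[:,:2].round(4).tolist(),np.linalg.norm(np.diff(Q,axis=0),axis=1).round(4), [proj("side",q).round(1).tolist() for q in Q])
E
```

```text
{'clock': 3.175, 'joints': [0.725, 0.414, -0.422, 1.51, 0.174, 1.256, 0.52], 'position': [0.529, -0.304, 0.276], 'ee_rot': [-1.939, -2.47, 0.0]}
[[0.972, -0.227, -0.066, 0.511], [0.236, 0.93, 0.28, -0.228], [-0.002, -0.288, 0.958, 0.435], [0.0, 0.0, 0.0, 1.0]]
red [161. 118. 194. 145.] 0.58 [ 0.433 -0.295  0.022]
yellow [182.  35. 215.  64.] 0.88 [ 0.439 -0.198  0.026]
blue [155. 200. 186. 235.] 0.72 [ 0.444 -0.402  0.03 ]
seat [261. 174. 304. 217.] 0.58 [ 0.576 -0.344  0.018]
[[351.  244.7  11.   14.9]
 [156.8 244.3  12.   15.1]
 [374.  231.6   9.4  18.1]
 [282.3 196.8  40.6  41.1]
 [283.1 151.7  42.2  43.3]
 [284.1 103.2  44.   45.2]
 [284.   66.4  16.   44.7]]
0.01 [[0.6873, -0.3924], [0.4289, -0.4547], [0.7119, -0.3667], [0.5778, -0.3484], [0.5636, -0.291], [0.5495, -0.2335], [0.5385, -0.1924]] [0.2658 0.2964 0.1353 0.0592 0.0592 0.0425] [[292.6, 149.5], [371.1, 188.6], [280.9, 148.2], [303.7, 172.7], [290.0, 182.3], [275.3, 192.6], [264.4, 200.5]]
0.015 [[0.6852, -0.3905], [0.4299, -0.4521], [0.7095, -0.3651], [0.577, -0.347], [0.5629, -0.2902], [0.549, -0.2334], [0.5382, -0.1928]] [0.2627 0.2929 0.1337 0.0585 0.0585 0.042 ] [[292.6, 148.6], [370.5, 187.3], [280.9, 147.4], [303.6, 171.6], [290.0, 181.1], [275.5, 191.2], [264.6, 199.1]]
0.02 [[0.6832, -0.3886], [0.4308, -0.4494], [0.7072, -0.3635], [0.5763, -0.3456], [0.5623, -0.2895], [0.5486, -0.2333], [0.5379, -0.1932]] [0.2596 0.2894 0.1322 0.0578 0.0578 0.0415] [[292.6, 147.7], [369.9, 186.0], [281.0, 146.5], [303.5, 170.4], [290.1, 179.8], [275.6, 189.8], [264.9, 197.6]]
```

View pics/w3.png

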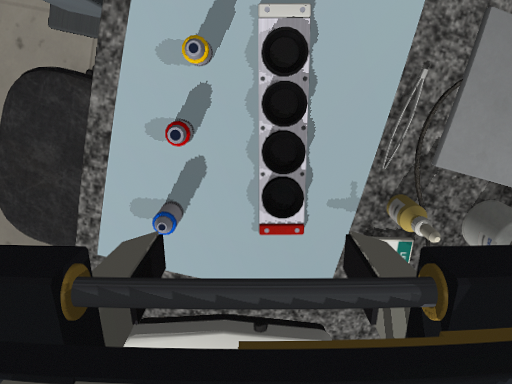

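The wrist view now shows all four cups at (283,197), (283,152), (284,103) and (285,52), with red at the bottom. Their spacing gives a rim height of about 18 mm. Next I'll hover over the red objective and look from close by.

Request:
{"name": "apply_moves", "arguments": {
  "motion": [
    {"x": -4,"y": 0.3,"z": -4,"yaw": 0,"hand": 0.5},
    {"x": -7,"y": 0.6,"z": -8,"yaw": 0,"hand": 0.3},
    {"x": -9.6,"y": 0.8,"z": -12,"yaw": 0,"hand": 0.3},
    {"x": -9.6,"y": 0.8,"z": -15.5,"yaw": 0,"hand": 0.3},
    {"x": -9.6,"y": 0.8,"z": -15.5,"yaw": 0,"hand": 0.3},
    {"x": -9.6,"y": 0.8,"z": -15.5,"yaw": 0,"hand": 0.3}
  ]
}}

```text
clock: 4.22
position: [0.4344, -0.2966, 0.1231]
ee_rot: [1.938, 2.471, 0.001]
force: [0.8, -0.2, 0.4]
width: 0.648
gripper_force: 0.0
```

```bash
cat > near.py <<'E'
from h import *
import sys
q=sys.argv[1];H=dict(red=44,yellow=52,blue=60,green=68)[q]/1000
s=observe();m=camera_model("wrist");im=get_image("wrist");cv2.imwrite(f"pics/n_{q}.png",im)
R=[[int(x) for x in r["rect"]]+[round(r["p"],2)] for r in recognise(f"objective_{q}_mid","wrist")[:2]];print(R)
p=s["position"];print(np.round(p,4),s["width"],s["clock"])
l,t,r,b,_=R[0];print("mid",onz("wrist",(l+r)/2,(t+b)/2,H/2,m).round(4))
hsv=cv2.cvtColor(im,cv2.COLOR_BGR2HSV);h=hsv[...,0];hr=dict(red=(h<8)|(h>172),yellow=(h>18)&(h<34),blue=(h>105)&(h<128),green=(h>45)&(h<85))[q]
k=(hr&(hsv[...,1]>120)&(hsv[...,2]>50)).astype(np.uint8)
w=np.zeros_like(k);w[max(t-5,0):b+5,max(l-5,0):r+5]=1;k*=w
pts=cv2.findNonZero(k);e=cv2.fitEllipse(cv2.convexHull(pts));print("ring ellipse",np.round(e[0],1),np.round(e[1],1),"pos",onz("wrist",*e[0],H-.010,m).round(4))
E
python3 near.py red
```

```text
[[232, 166, 271, 213, 0.77]]
[ 0.4344 -0.2966  0.1231] 0.6483599052829603 4.225
mid [ 0.4324 -0.2936  0.022 ]
ring ellipse [254.6 196.3] [37.4 38.1] pos [ 0.4352 -0.2948  0.034 ]
```

View pics/n_red.png

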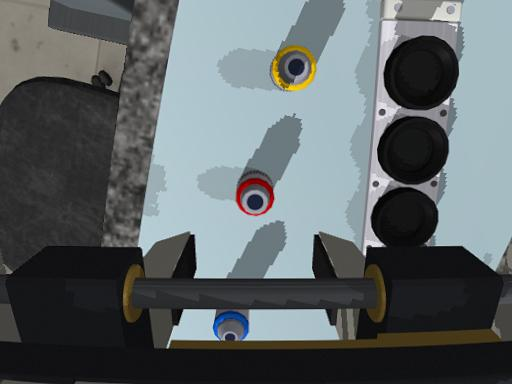

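The red objective is at about (255,196), midway between the fingers. I'll descend, grip and lift.

Request:
{"name": "apply_moves", "arguments": {
  "motion": [
    {"x": 0.1,"y": 0.15,"z": -4,"yaw": 0,"hand": 0.3},
    {"x": 0.1,"y": 0.15,"z": -7,"yaw": 0,"hand": 0.3},
    {"x": 0.1,"y": 0.15,"z": -9.5,"yaw": 0,"hand": 0.3},
    {"x": 0.1,"y": 0.15,"z": -10.8,"yaw": 0,"hand": 0.3},
    {"x": 0.1,"y": 0.15,"z": -10.8,"yaw": 0,"hand": 0.3},
    {"x": 0.1,"y": 0.15,"z": -10.8,"yaw": 0,"hand": 0.3},
    {"x": 0.1,"y": 0.15,"z": -10.8,"yaw": 0,"hand": 0},
    {"x": 0.1,"y": 0.15,"z": -10.8,"yaw": 0,"hand": -0.5},
    {"x": 0.1,"y": 0.15,"z": -10.8,"yaw": 0,"hand": -0.5},
    {"x": 0.1,"y": 0.15,"z": -10.8,"yaw": 0,"hand": -0.5}
  ],
  "newtons": 15
}}

```text
clock: 5.58
position: [0.4344, -0.2949, 0.0139]
ee_rot: [1.939, 2.471, 0.0]
force: [-0.4, 0.6, 2.4]
width: 0.318
gripper_force: 15.0
```

Request:
{"name": "apply_moves", "arguments": {
  "motion": [
    {"x": 0,"y": 0,"z": 1,"yaw": 0,"hand": -0.5},
    {"x": 0,"y": 0,"z": 4,"yaw": 0,"hand": -0.5},
    {"x": 2,"y": -1,"z": 7,"yaw": 0,"hand": -0.5},
    {"x": 6,"y": -2.5,"z": 8,"yaw": 0,"hand": -0.5},
    {"x": 10,"y": -4,"z": 8,"yaw": 0,"hand": -0.5},
    {"x": 13,"y": -5,"z": 8,"yaw": 0,"hand": -0.5},
    {"x": 14.2,"y": -5.1,"z": 8,"yaw": 0,"hand": -0.5},
    {"x": 14.2,"y": -5.1,"z": 8,"yaw": 0,"hand": -0.5},
    {"x": 14.2,"y": -5.1,"z": 8,"yaw": 0,"hand": -0.5}
  ]
}}

```text
clock: 6.7
position: [0.575, -0.3456, 0.0937]
ee_rot: [-1.938, -2.471, 0.001]
force: [0.4, 1.0, -1.8]
width: 0.32
gripper_force: 15.0
```

```bash
cat > cup.py <<'E'
from h import *
from seats import dark
import sys
s=observe();print(np.round(s["position"],4),round(s["width"],3),s["gripper_force"],s["clock"])
m=camera_model("wrist");im=get_image("wrist");cv2.imwrite(f"pics/{sys.argv[1]}.png",im)
for p in dark(im,(150,0,400,240)):
    if min(p[2:])>30: print(np.round(p,1),onz("wrist",p[0],p[1],.018,m).round(4))
E
python3 cup.py c1
```

```text
[ 0.575  -0.3456  0.0937] 0.32 14.99975100159645 6.7
[255.4 199.9  64.2  76.4] [ 0.5758 -0.3421  0.018 ]
[254.8 122.3  78.9  79.8] [ 0.5623 -0.2889  0.018 ]
[254.2  33.3  77.6  86.7] [ 0.5487 -0.2345  0.018 ]
```

View pics/c1.png

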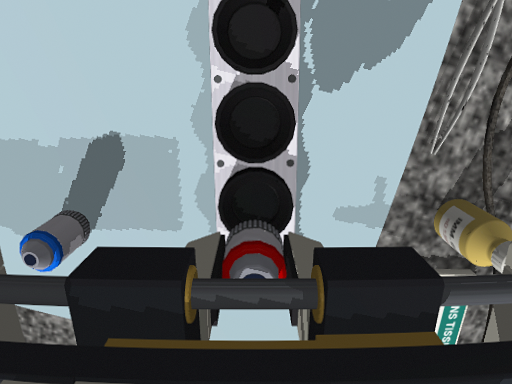

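The red objective is held over the red-end cup, which shows at (255,200), and the next cup is at (255,122). The offsets agree to within 1 mm, so I'll lower it.

Request:
{"name": "apply_moves", "arguments": {
  "motion": [
    {"x": 0.05,"y": 0,"z": -2.5,"yaw": 0,"hand": -0.5},
    {"x": 0.05,"y": 0,"z": -4.5,"yaw": 0,"hand": -0.5},
    {"x": 0.05,"y": 0,"z": -5.8,"yaw": 0,"hand": -0.5},
    {"x": 0.05,"y": 0,"z": -6.4,"yaw": 0,"hand": -0.5},
    {"x": 0.05,"y": 0,"z": -6.7,"yaw": 0,"hand": -0.5},
    {"x": 0.05,"y": 0,"z": -6.9,"yaw": 0,"hand": -0.5},
    {"x": 0.05,"y": 0,"z": -6.9,"yaw": 0,"hand": -0.5}
  ]
}}

```text
clock: 7.62
position: [0.5771, -0.346, 0.026]
ee_rot: [1.939, 2.471, 0.0]
force: [-2.4, 2.3, 4.5]
width: 0.315
gripper_force: 15.0
```

Request:
{"name": "apply_moves", "arguments": {
  "motion": [
    {"x": 0,"y": 0,"z": 0,"yaw": 0,"hand": -0.5},
    {"x": 0,"y": 0,"z": -0.1,"yaw": 0,"hand": -0.5},
    {"x": 0,"y": 0,"z": -0.1,"yaw": 0,"hand": -0.5}
  ]
}}

```text
clock: 8.0
position: [0.5772, -0.346, 0.0259]
ee_rot: [1.939, 2.471, -0.0]
force: [-6.5, 2.8, 13.4]
width: 0.317
gripper_force: 15.0
```

Request:
{"name": "apply_moves", "arguments": {
  "motion": [
    {"x": -0.1,"y": 0,"z": 0.1,"yaw": 0,"hand": -0.5},
    {"x": -0.15,"y": 0,"z": 0.1,"yaw": 0,"hand": -0.5},
    {"x": -0.15,"y": 0,"z": 0,"yaw": 0,"hand": -0.5},
    {"x": -0.15,"y": 0,"z": 0,"yaw": 0,"hand": -0.5}
  ]
}}

```text
clock: 8.5
position: [0.5768, -0.3461, 0.0259]
ee_rot: [1.937, 2.47, 0.001]
force: [-2.4, 3.1, 15.8]
width: 0.317
gripper_force: 15.0
```

```bash
python3 cup.py c2
```

```text
[ 0.5768 -0.3461  0.0259] 0.317 15.007878988981247 8.5
[252.7 216.9  47.   92.9] [ 0.5732 -0.3309  0.018 ]
[251.4 132.1 112.  112.6] [ 0.5623 -0.2887  0.018 ]
[250.2  27.4  69.  128.9] [ 0.5507 -0.2431  0.018 ]
```

View pics/c2.png

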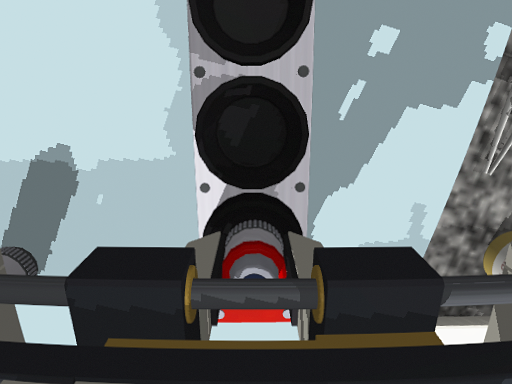

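The red objective stands in its cup. z stays at 25.9 mm under a purely vertical force, and the cup's change in image size puts the rim at about 22 mm and the floor at 12 mm, so the foot is on the floor. I'll release and rise.

Request:
{"name": "apply_moves", "arguments": {
  "motion": [
    {"x": 0.05,"y": 0,"z": 0.1,"yaw": 0,"hand": -0.5},
    {"x": 0.1,"y": 0,"z": 0.1,"yaw": 0,"hand": -0.3},
    {"x": 0.1,"y": 0,"z": 0.1,"yaw": 0,"hand": -0.1},
    {"x": 0.1,"y": 0,"z": 0.1,"yaw": 0,"hand": 0.2},
    {"x": 0.1,"y": 0,"z": 0.1,"yaw": 0,"hand": 0.2},
    {"x": 0.1,"y": 0,"z": 1,"yaw": 0,"hand": 0.2},
    {"x": 0.1,"y": 0,"z": 3,"yaw": 0,"hand": 0.3},
    {"x": 0.1,"y": 0,"z": 6,"yaw": 0,"hand": 0.3},
    {"x": 0.1,"y": 0,"z": 9.5,"yaw": 0,"hand": 0.3}
  ]
}}

```text
clock: 9.68
position: [0.5764, -0.3458, 0.121]
ee_rot: [1.939, 2.471, 0.0]
force: [0.9, -0.0, -0.3]
width: 0.654
gripper_force: 0.0
```

```bash
python3 near.py red
```

```text
[[234, 176, 276, 223, 0.96]]
[ 0.5764 -0.3458  0.121 ] 0.6536851914417467 9.675
mid [ 0.5788 -0.3493  0.022 ]
ring ellipse [254.1 207.1] [40.7 42.6] pos [ 0.5786 -0.3516  0.034 ]
```

View pics/n_red.png

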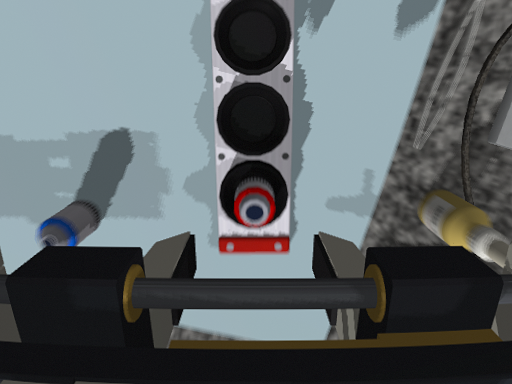

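Red stands upright in its cup at (254,207). Yellow is next.

Request:
{"name": "apply_moves", "arguments": {
  "motion": [
    {"x": -4,"y": 4,"z": 1,"yaw": 0,"hand": 0.3},
    {"x": -8,"y": 8,"z": 1,"yaw": 0,"hand": 0.3},
    {"x": -11.5,"y": 12,"z": 1,"yaw": 0,"hand": 0.3},
    {"x": -13.6,"y": 14.8,"z": 1,"yaw": 0,"hand": 0.3},
    {"x": -13.6,"y": 14.8,"z": 1,"yaw": 0,"hand": 0.3},
    {"x": -13.6,"y": 14.8,"z": 1,"yaw": 0,"hand": 0.3},
    {"x": -13.6,"y": 14.8,"z": 1,"yaw": 0,"hand": 0.3}
  ]
}}

```text
clock: 10.65
position: [0.4411, -0.1988, 0.129]
ee_rot: [1.94, 2.47, 0.0]
force: [-0.5, -0.2, 0.2]
width: 0.653
gripper_force: 0.0
```

```bash
python3 near.py yellow
```

```text
[[228, 168, 270, 216, 0.91]]
[ 0.4411 -0.1988  0.129 ] 0.653420969192021 10.65
mid [ 0.4378 -0.1986  0.026 ]
ring ellipse [249.1 199.2] [37.9 38.4] pos [ 0.4383 -0.1994  0.042 ]
```

Request:
{"name": "apply_moves", "arguments": {
  "motion": [
    {"x": -0.35,"y": -0.05,"z": -4,"yaw": 0,"hand": 0.3},
    {"x": -0.35,"y": -0.05,"z": -7,"yaw": 0,"hand": 0.3},
    {"x": -0.35,"y": -0.05,"z": -9.5,"yaw": 0,"hand": 0.3},
    {"x": -0.35,"y": -0.05,"z": -11.1,"yaw": 0,"hand": 0.3},
    {"x": -0.35,"y": -0.05,"z": -11.1,"yaw": 0,"hand": 0.3},
    {"x": -0.35,"y": -0.05,"z": -11.1,"yaw": 0,"hand": 0.3},
    {"x": -0.35,"y": -0.05,"z": -11.1,"yaw": 0,"hand": 0},
    {"x": -0.35,"y": -0.05,"z": -11.1,"yaw": 0,"hand": -0.5},
    {"x": -0.35,"y": -0.05,"z": -11.1,"yaw": 0,"hand": -0.5},
    {"x": -0.35,"y": -0.05,"z": -11.1,"yaw": 0,"hand": -0.5}
  ]
}}

```text
clock: 12.0
position: [0.4371, -0.1984, 0.018]
ee_rot: [1.939, 2.471, 0.0]
force: [-0.2, -0.5, 3.5]
width: 0.316
gripper_force: 15.0
```

Request:
{"name": "apply_moves", "arguments": {
  "motion": [
    {"x": 0,"y": 0,"z": 1,"yaw": 0,"hand": -0.5},
    {"x": 0,"y": 0,"z": 4,"yaw": 0,"hand": -0.5},
    {"x": 2,"y": -1,"z": 7,"yaw": 0,"hand": -0.5},
    {"x": 5,"y": -3,"z": 9,"yaw": 0,"hand": -0.5},
    {"x": 8,"y": -5.5,"z": 9,"yaw": 0,"hand": -0.5},
    {"x": 11,"y": -8,"z": 9,"yaw": 0,"hand": -0.5},
    {"x": 12.5,"y": -9,"z": 9,"yaw": 0,"hand": -0.5},
    {"x": 12.5,"y": -9,"z": 9,"yaw": 0,"hand": -0.5},
    {"x": 12.5,"y": -9,"z": 9,"yaw": 0,"hand": -0.5},
    {"x": 12.5,"y": -9,"z": 9,"yaw": 0,"hand": -0.5}
  ]
}}

```text
clock: 13.25
position: [0.5611, -0.2878, 0.1079]
ee_rot: [-1.938, -2.472, 0.0]
force: [0.0, -0.4, -1.4]
width: 0.317
gripper_force: 15.0
```

```bash
sed -i 's/\.018,m/.022,m/' cup.py; python3 cup.py c3
```

```text
[ 0.5611 -0.2878  0.1079] 0.317 14.999093413352966 13.25
[254.3 197.2  63.3  71.4] [ 0.5615 -0.2856  0.022 ]
[253.8 122.6  74.1  75.1] [ 0.5481 -0.2324  0.022 ]
[253.2  36.2  79.2  79.6] [ 0.5342 -0.1771  0.022 ]
```

Request:
{"name": "apply_moves", "arguments": {
  "motion": [
    {"x": 0,"y": -0.05,"z": -2.5,"yaw": 0,"hand": -0.5},
    {"x": 0,"y": -0.05,"z": -5,"yaw": 0,"hand": -0.5},
    {"x": 0,"y": -0.05,"z": -6.5,"yaw": 0,"hand": -0.5},
    {"x": 0,"y": -0.05,"z": -7.2,"yaw": 0,"hand": -0.5},
    {"x": 0,"y": -0.05,"z": -7.5,"yaw": 0,"hand": -0.5},
    {"x": 0,"y": -0.05,"z": -7.7,"yaw": 0,"hand": -0.5},
    {"x": 0,"y": -0.05,"z": -7.8,"yaw": 0,"hand": -0.5},
    {"x": 0,"y": -0.05,"z": -7.9,"yaw": 0,"hand": -0.5},
    {"x": 0,"y": -0.05,"z": -7.9,"yaw": 0,"hand": -0.5}
  ]
}}

```text
clock: 14.42
position: [0.5622, -0.2891, 0.03]
ee_rot: [1.939, 2.471, -0.0]
force: [-2.6, 1.1, 7.9]
width: 0.317
gripper_force: 15.0
```

Contact is at TCP z = 0.030, as predicted for the cup floor. Releasing.

Request:
{"name": "apply_moves", "arguments": {
  "motion": [
    {"x": 0,"y": 0,"z": 0.1,"yaw": 0,"hand": -0.5},
    {"x": 0,"y": 0,"z": 0.1,"yaw": 0,"hand": -0.3},
    {"x": 0,"y": 0,"z": 0.1,"yaw": 0,"hand": -0.1},
    {"x": 0,"y": 0,"z": 0.1,"yaw": 0,"hand": 0.2},
    {"x": 0,"y": 0,"z": 0.1,"yaw": 0,"hand": 0.2},
    {"x": 0,"y": 0,"z": 1,"yaw": 0,"hand": 0.2},
    {"x": 0,"y": 0,"z": 3,"yaw": 0,"hand": 0.3},
    {"x": 0,"y": 0,"z": 6,"yaw": 0,"hand": 0.3},
    {"x": 0,"y": 0,"z": 10,"yaw": 0,"hand": 0.3},
    {"x": 0,"y": 0,"z": 10,"yaw": 0,"hand": 0.3}
  ]
}}

```text
clock: 15.68
position: [0.5644, -0.2896, 0.1338]
ee_rot: [1.935, 2.466, 0.003]
force: [0.9, -0.6, 0.2]
width: 0.652
gripper_force: 0.0
```

```bash
python3 near.py yellow
```

```text
[[231, 172, 275, 219, 0.97], [212, 0, 283, 74, 0.61]]
[ 0.5644 -0.2896  0.1338] 0.6518014589056724 15.675
mid [ 0.5658 -0.2932  0.026 ]
ring ellipse [249.9 202.1] [39.5 40.9] pos [ 0.5635 -0.2941  0.042 ]
```

Request:
{"name": "apply_moves", "arguments": {
  "motion": [
    {"x": -4,"y": -4,"z": 0.5,"yaw": 0,"hand": 0.3},
    {"x": -8,"y": -8,"z": 0.5,"yaw": 0,"hand": 0.3},
    {"x": -11,"y": -10.5,"z": 0.5,"yaw": 0,"hand": 0.3},
    {"x": -12,"y": -11.2,"z": 0.5,"yaw": 0,"hand": 0.3},
    {"x": -12,"y": -11.2,"z": 0.5,"yaw": 0,"hand": 0.3},
    {"x": -12,"y": -11.2,"z": 0.5,"yaw": 0,"hand": 0.3},
    {"x": -12,"y": -11.2,"z": 0.5,"yaw": 0,"hand": 0.3}
  ]
}}

```text
clock: 16.65
position: [0.4432, -0.3995, 0.1337]
ee_rot: [1.936, 2.474, 0.001]
force: [-0.2, 0.3, -0.6]
width: 0.648
gripper_force: 0.0
```

```bash
python3 near.py blue
```

```text
[[230, 172, 271, 220, 0.93]]
[ 0.4432 -0.3995  0.1337] 0.6483421808593302 16.65
mid [ 0.4418 -0.4025  0.03  ]
ring ellipse [249.9 203.1] [38.3 38.9] pos [ 0.4413 -0.4019  0.05  ]
```

Request:
{"name": "apply_moves", "arguments": {
  "motion": [
    {"x": -0.25,"y": -0.2,"z": -3,"yaw": 0,"hand": 0.3},
    {"x": -0.25,"y": -0.2,"z": -6,"yaw": 0,"hand": 0.3},
    {"x": -0.25,"y": -0.2,"z": -9.5,"yaw": 0,"hand": 0.3},
    {"x": -0.25,"y": -0.2,"z": -11.2,"yaw": 0,"hand": 0.3},
    {"x": -0.25,"y": -0.2,"z": -11.2,"yaw": 0,"hand": 0.3},
    {"x": -0.25,"y": -0.2,"z": -11.2,"yaw": 0,"hand": 0.3},
    {"x": -0.25,"y": -0.2,"z": -11.2,"yaw": 0,"hand": 0},
    {"x": -0.25,"y": -0.2,"z": -11.2,"yaw": 0,"hand": -0.5},
    {"x": -0.25,"y": -0.2,"z": -11.2,"yaw": 0,"hand": -0.5},
    {"x": -0.25,"y": -0.2,"z": -11.2,"yaw": 0,"hand": -0.5}
  ]
}}

```text
clock: 18.0
position: [0.4396, -0.403, 0.0221]
ee_rot: [1.939, 2.471, 0.0]
force: [0.1, -0.2, 2.4]
width: 0.317
gripper_force: 15.0
```

Request:
{"name": "apply_moves", "arguments": {
  "motion": [
    {"x": 0,"y": 0,"z": 1,"yaw": 0,"hand": -0.5},
    {"x": 0,"y": 0,"z": 4,"yaw": 0,"hand": -0.5},
    {"x": 0,"y": 3,"z": 8,"yaw": 0,"hand": -0.5},
    {"x": 0,"y": 7,"z": 10,"yaw": 0,"hand": -0.5},
    {"x": 3,"y": 11,"z": 10,"yaw": 0,"hand": -0.5},
    {"x": 6.5,"y": 14.5,"z": 10,"yaw": 0,"hand": -0.5},
    {"x": 10,"y": 16.8,"z": 10,"yaw": 0,"hand": -0.5},
    {"x": 10.8,"y": 17,"z": 10,"yaw": 0,"hand": -0.5},
    {"x": 10.8,"y": 17,"z": 10,"yaw": 0,"hand": -0.5},
    {"x": 10.8,"y": 17,"z": 10,"yaw": 0,"hand": -0.5}
  ]
}}

```text
clock: 19.25
position: [0.546, -0.2342, 0.1216]
ee_rot: [-1.941, -2.469, 0.002]
force: [-0.5, -0.1, -0.2]
width: 0.318
gripper_force: 15.0
```

```bash
python3 cup.py c4
```

```text
[ 0.546  -0.2342  0.1216] 0.318 14.997720122337341 19.25
[256.4 190.2  62.7  67.5] [ 0.5475 -0.2304  0.022 ]
[255.8 117.5  70.2  71.5] [ 0.5338 -0.1761  0.022 ]
```

Request:
{"name": "apply_moves", "arguments": {
  "motion": [
    {"x": 0,"y": 0.05,"z": -3,"yaw": 0,"hand": -0.5},
    {"x": 0,"y": 0.05,"z": -6,"yaw": 0,"hand": -0.5},
    {"x": 0,"y": 0.05,"z": -7.5,"yaw": 0,"hand": -0.5},
    {"x": 0,"y": 0.05,"z": -8.2,"yaw": 0,"hand": -0.5},
    {"x": 0,"y": 0.05,"z": -8.5,"yaw": 0,"hand": -0.5},
    {"x": 0,"y": 0.05,"z": -8.7,"yaw": 0,"hand": -0.5},
    {"x": 0,"y": 0.05,"z": -8.8,"yaw": 0,"hand": -0.5},
    {"x": 0,"y": 0.05,"z": -8.9,"yaw": 0,"hand": -0.5},
    {"x": 0,"y": 0.05,"z": -8.9,"yaw": 0,"hand": -0.5}
  ]
}}

```text
clock: 20.42
position: [0.5478, -0.2325, 0.034]
ee_rot: [1.938, 2.471, 0.0]
force: [-2.4, 1.6, 8.9]
width: 0.318
gripper_force: 15.0
```

Request:
{"name": "apply_moves", "arguments": {
  "motion": [
    {"x": 0,"y": 0,"z": 0.1,"yaw": 0,"hand": -0.5},
    {"x": 0,"y": 0,"z": 0.1,"yaw": 0,"hand": -0.3},
    {"x": 0,"y": 0,"z": 0.1,"yaw": 0,"hand": -0.1},
    {"x": 0,"y": 0,"z": 0.1,"yaw": 0,"hand": 0.2},
    {"x": 0,"y": 0,"z": 0.1,"yaw": 0,"hand": 0.2},
    {"x": 0,"y": 0,"z": 1,"yaw": 0,"hand": 0.2},
    {"x": 0,"y": 0,"z": 3,"yaw": 0,"hand": 0.3},
    {"x": 0,"y": 0,"z": 6,"yaw": 0,"hand": 0.3},
    {"x": 0,"y": 0,"z": 10,"yaw": 0,"hand": 0.3},
    {"x": 0,"y": 0,"z": 10,"yaw": 0,"hand": 0.3}
  ]
}}

```text
clock: 21.68
position: [0.5496, -0.2328, 0.1366]
ee_rot: [1.935, 2.467, 0.003]
force: [0.4, -0.3, 0.2]
width: 0.649
gripper_force: 0.0
```

Request:
{"name": "apply_moves", "arguments": {
  "motion": [
    {"x": -4,"y": 4,"z": 0.5,"yaw": 0,"hand": 0.3},
    {"x": -7,"y": 8,"z": 0.5,"yaw": 0,"hand": 0.3},
    {"x": -9,"y": 11.5,"z": 0.5,"yaw": 0,"hand": 0.3},
    {"x": -10.1,"y": 13.7,"z": 0.5,"yaw": 0,"hand": 0.3},
    {"x": -10.1,"y": 13.7,"z": 0.5,"yaw": 0,"hand": 0.3},
    {"x": -10.1,"y": 13.7,"z": 0.5,"yaw": 0,"hand": 0.3},
    {"x": -10.1,"y": 13.7,"z": 0.5,"yaw": 0,"hand": 0.3}
  ]
}}

```text
clock: 22.55
position: [0.4467, -0.0963, 0.1376]
ee_rot: [1.941, 2.47, 0.0]
force: [0.2, 0.3, -0.3]
width: 0.646
gripper_force: 0.0
```

```bash
python3 near.py green
```

```text
[[234, 166, 278, 219, 0.73]]
[ 0.4467 -0.0963  0.1376] 0.6462211793334746 22.55
mid [ 0.4488 -0.0954  0.034 ]
ring ellipse [255.5 200.8] [38.5 39.4] pos [ 0.4481 -0.0948  0.058 ]
```

View pics/n_green.png

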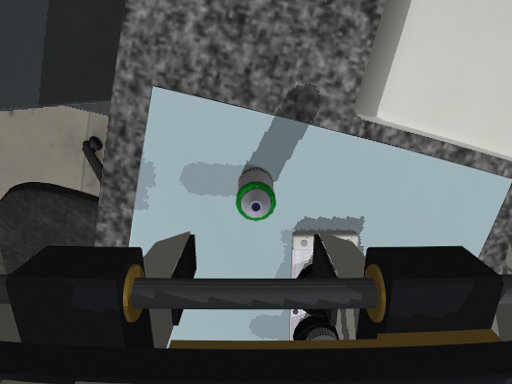

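Green is at (255,201), midway between the fingers. The microscope base, upper right, clears the gripper.

Request:
{"name": "apply_moves", "arguments": {
  "motion": [
    {"x": 0.05,"y": 0.12,"z": -3,"yaw": 0,"hand": 0.3},
    {"x": 0.05,"y": 0.12,"z": -6,"yaw": 0,"hand": 0.3},
    {"x": 0.05,"y": 0.12,"z": -9.5,"yaw": 0,"hand": 0.3},
    {"x": 0.05,"y": 0.12,"z": -11.1,"yaw": 0,"hand": 0.3},
    {"x": 0.05,"y": 0.12,"z": -11.1,"yaw": 0,"hand": 0.3},
    {"x": 0.05,"y": 0.12,"z": -11.1,"yaw": 0,"hand": 0.3},
    {"x": 0.05,"y": 0.12,"z": -11.1,"yaw": 0,"hand": 0},
    {"x": 0.05,"y": 0.12,"z": -11.1,"yaw": 0,"hand": -0.5},
    {"x": 0.05,"y": 0.12,"z": -11.1,"yaw": 0,"hand": -0.5},
    {"x": 0.05,"y": 0.12,"z": -11.1,"yaw": 0,"hand": -0.5}
  ]
}}

```text
clock: 23.9
position: [0.447, -0.0942, 0.0269]
ee_rot: [1.939, 2.471, 0.0]
force: [-1.0, 0.4, 1.9]
width: 0.323
gripper_force: 15.0
```

Request:
{"name": "apply_moves", "arguments": {
  "motion": [
    {"x": 0,"y": 0,"z": 1,"yaw": 0,"hand": -0.5},
    {"x": 0,"y": -1,"z": 4,"yaw": 0,"hand": -0.5},
    {"x": 0,"y": -4,"z": 8,"yaw": 0,"hand": -0.5},
    {"x": 1,"y": -7,"z": 9,"yaw": 0,"hand": -0.5},
    {"x": 4,"y": -8.2,"z": 9,"yaw": 0,"hand": -0.5},
    {"x": 7,"y": -8.2,"z": 9,"yaw": 0,"hand": -0.5},
    {"x": 8.65,"y": -8.2,"z": 9,"yaw": 0,"hand": -0.5},
    {"x": 8.65,"y": -8.2,"z": 9,"yaw": 0,"hand": -0.5},
    {"x": 8.65,"y": -8.2,"z": 9,"yaw": 0,"hand": -0.5},
    {"x": 8.65,"y": -8.2,"z": 9,"yaw": 0,"hand": -0.5}
  ]
}}

```text
clock: 25.15
position: [0.5323, -0.1763, 0.1168]
ee_rot: [-1.939, -2.471, 0.001]
force: [-0.7, 0.5, -0.8]
width: 0.323
gripper_force: 15.0
```

```bash
python3 cup.py c5
```

```text
[ 0.5323 -0.1763  0.1168] 0.323 14.984894692897797 25.15
[255.1 193.6  63.3  69. ] [ 0.5333 -0.174   0.022 ]
```

Request:
{"name": "apply_moves", "arguments": {
  "motion": [
    {"x": 0,"y": 0.05,"z": -3,"yaw": 0,"hand": -0.5},
    {"x": 0,"y": 0.05,"z": -5,"yaw": 0,"hand": -0.5},
    {"x": 0,"y": 0.05,"z": -6.5,"yaw": 0,"hand": -0.5},
    {"x": 0,"y": 0.05,"z": -7.2,"yaw": 0,"hand": -0.5},
    {"x": 0,"y": 0.05,"z": -7.5,"yaw": 0,"hand": -0.5},
    {"x": 0,"y": 0.05,"z": -7.7,"yaw": 0,"hand": -0.5},
    {"x": 0,"y": 0.05,"z": -7.8,"yaw": 0,"hand": -0.5},
    {"x": 0,"y": 0.05,"z": -7.9,"yaw": 0,"hand": -0.5},
    {"x": 0,"y": 0.05,"z": -7.9,"yaw": 0,"hand": -0.5}
  ]
}}

```text
clock: 26.32
position: [0.5339, -0.1757, 0.0388]
ee_rot: [1.938, 2.471, 0.0]
force: [-2.4, -0.2, 8.4]
width: 0.315
gripper_force: 15.0
```

Contact is at 38.8 mm, as predicted. I'll release, rise and back away for the final check.

Request:
{"name": "apply_moves", "arguments": {
  "motion": [
    {"x": 0,"y": 0,"z": 0.1,"yaw": 0,"hand": -0.5},
    {"x": 0,"y": 0,"z": 0.1,"yaw": 0,"hand": -0.3},
    {"x": 0,"y": 0,"z": 0.1,"yaw": 0,"hand": -0.1},
    {"x": 0,"y": 0,"z": 0.1,"yaw": 0,"hand": 0.2},
    {"x": 0,"y": 0,"z": 0.1,"yaw": 0,"hand": 0.2},
    {"x": 0,"y": 0,"z": 1,"yaw": 0,"hand": 0.2},
    {"x": 0,"y": 0,"z": 3,"yaw": 0,"hand": 0.3},
    {"x": 0,"y": 0,"z": 6,"yaw": 0,"hand": 0.3},
    {"x": 0,"y": 0,"z": 10,"yaw": 0,"hand": 0.3},
    {"x": 0,"y": 0,"z": 10,"yaw": 0,"hand": 0.3}
  ]
}}

```text
clock: 27.58
position: [0.5355, -0.1759, 0.1414]
ee_rot: [1.936, 2.467, 0.004]
force: [0.5, 0.5, -0.6]
width: 0.649
gripper_force: 0.0
```

Request:
{"name": "apply_moves", "arguments": {
  "motion": [
    {"x": -3,"y": -3,"z": 4,"yaw": 0,"hand": 0.3},
    {"x": -6,"y": -7,"z": 8,"yaw": 0,"hand": 0.3},
    {"x": -8,"y": -11,"z": 12,"yaw": 0,"hand": 0.3},
    {"x": -8,"y": -13,"z": 13,"yaw": 0,"hand": 0.3},
    {"x": -8,"y": -13,"z": 13,"yaw": 0,"hand": 0.3},
    {"x": -8,"y": -13,"z": 13,"yaw": 0,"hand": 0.3}
  ]
}}

```text
clock: 28.32
position: [0.4532, -0.3041, 0.2667]
ee_rot: [-1.936, -2.471, -0.001]
force: [0.2, 0.3, -0.0]
width: 0.653
gripper_force: 0.0
```

Run:
```python
from h import *
a=get_image("side")[140:240,220:370];b=get_image("wrist")[0:260,100:440]
a=cv2.resize(a,(600,400)[:2],interpolation=3)[:, :];a=cv2.resize(a,(390,260));cv2.imwrite("pics/fin.png",np.hstack([a,b]))
```

```text
(no output)
```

View pics/fin.png

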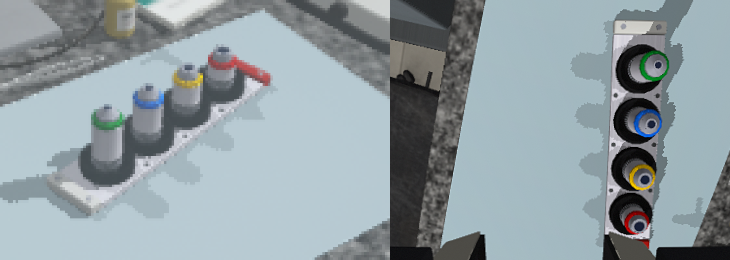

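All four stand upright in their cups. From the red end they are red (222,63), yellow (187,75), blue (148,100) and green (107,130).

```bash
python3 -c "from cell import *;print(sign_off())"
```

```text
the job is handed in; nothing more can be done
None
```

The four objectives are in the rack in order of length (red, yellow, blue, green from the red end), each upright on its seat floor and let go, and the job is handed in.

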